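# Sweep the cut carrots into the board's tray and weigh them

## Robot

A 6-joint arm with a two-finger parallel gripper is mounted at the origin on a cart in front of the work surface, level with it; the furniture and walls round the work are solid. World frame = base frame: x ahead of the robot, y to its left, z up, the work surface at z = 0. Lengths are in m, angles in rad, forces in N, time in s.
With the tool pointing down it reaches from about 0.325 to 0.9 m from the base axis. Payload 6.1 kg.
Tool frame: the origin (TCP) lies at the very end of the fingers, on their centre line; the grasp point (between the pads) lies 19 mm behind it; x points along the fingers, y is the direction in which the jaws open and shut, and the axes are right-handed (so a half turn about x gives the same grasp; the last joint's range is limited). The gripper opens to 85 mm and grips with 20 to 120 N. Pads are 22 mm wide; open, the fingers measure 114 mm over their backs; the gripper's body (76 mm by 85 mm) begins 54 mm behind the grasp point. The pads swing forward as they close: fully open they stand 13 mm farther back than shut.
Start: joints at [1.204, 0.22, 1.526, -0, 1.395, -0.126], TCP at [0.149, 0.607, 0.231] pointing down, gripper open.
Joint ranges: [-2.98, 2.98], [-0.91, 2.08], [0.09, 2.57], [-1.24, 4.39], [0.2, 2.65], [-2.68, 2.68]. Speed limits (rad/s): [2.57, 2.57, 3.01, 3.14, 3.14, 3.14].

## Interface

Orientations are given as a unit quaternion [x, y, z, w].
In Python, from station import arm gives the robot as it stands.
- The arm moves only by the tool servo_tool, never from a script. Its argument "plan" is a list that holds one entry, the list of rows, each a list of 4 numbers: the shift along the world's x, y, z in m, then the turn about the world's z in degrees. A call has 1 to 12 rows; each row is the pose to reach, as a shift and turn from the pose measured when the call began; what a row does not reach only later rows make up. A row lasts 1/8 s, in which the tool goes at most 62.5 mm and 10.7 degrees, less where a joint would pass 70% of its speed; a pose out of reach is approached as far as the arm can. A call with a gripper value outside its range is refused whole. "fingers" is the closure, from 0 (fully open) to 1 (shut), set as the call begins (left out, the last holds). The fingers move at their own pace and stop on an object; "squeeze" is the grip in N (left out, the last holds). Time passes only in rows, so rows that repeat a pose let the fingers close. It gives the time, the measured TCP pose, the force and the opening at its end, in the units of the state.
- arm.state(): the state, without advancing time (a new reading comes with each control period).
- arm.snapshot(name): name is "scene" or "top"; returns the picture (400x640x3 uint8, red, green, blue); there is no depth.
- arm.camera_params(name): a dict with "K" (3x3 intrinsics, pixels), "extrinsics" (4x4, takes a point from camera to world coordinates). Camera axes: x right, y down, z forward; pixel columns grow to the right and rows downward; lengths in m; the calibration is good to about 2 mm. A picture is of the moment at which its call begins. camera_params takes no time and is no camera call.
- arm.hand_in(): hands the job in, once; it reports no verdict.
The state is a dict: "clock": time; "joint_positions": joint angles; "qd": joint speeds; "tau": joint torques, N m; "tool_pos": TCP position; "eef_rot": TCP orientation; "force": force on the tool from outside, world axes, zero at the start; "torque": the same for the moment, N m; "finger_gap": finger opening in m.
Only numpy, scipy, OpenCV 4.12 (cv2) and the standard library are available. Lean on these libraries where they do the work, as an engineer would, in place of code of your own. Each camera call takes 0.05 s, during which the arm holds its last target.

## Task

Slide the three cut carrot chunks over the notched edge of the raised chopping board, without picking them up, so that they drop into the tray below. Then draw the tray right out from under the board and carry it level to the kitchen scale; set it down gently in the middle of the scale's steel platform with all three chunks in it, and let go. Do not disturb the oil bottle and the two spice jars that stand on the worktop.

Things in the scene. Friction and masses are not known exactly. Their poses are not given: they have to be found in the camera images.
- carrot_a: orange cut carrot chunk, 25 g: a slightly tapered cylinder 28 mm across at the foot, 26 mm across at the top, 26 mm high, standing on its cut face on the chopping board, where it slides. Origin: centre of its underside.
- carrot_b: second carrot chunk, same as carrot_a
- carrot_c: third carrot chunk, same as carrot_a
- carrot_a_center (a point): middle of carrot_a, 13 mm above its underside along its axis
- carrot_b_center (a point): middle of carrot_b, 13 mm above its underside along its axis
- carrot_c_center (a point): middle of carrot_c, 13 mm above its underside along its axis
- prep_board: raised pale wooden chopping board, fixed, 270 mm (its x) by 260 mm (its y), top 86 mm above the worktop, slab 20 mm thick. Origin: under its middle, on the worktop; -x faces the robot. Its front side has a notch from y = -100 to +15 mm, cut back to x = -35 mm; behind that edge is the chopping surface (x = -35 to 135 mm). The tray below comes out at its right end, y = -130 mm.
- board_edge (a point): middle of the straight notch edge on the board's top (board x = -35, y = -42.5, z = 86 mm); things pushed over it towards the board's -x fall into the tray. The board covers the tray's rear rim and both ends and a metal lip (top 70 mm high, board x = -134 to -119 mm) its front rim: the tray cannot be lifted until wholly out.
- tray: loose wooden tray, 0.5 to 0.66 kg, outside 106 mm (its x) by 170 mm (its y) by 60 mm high, walls and floor 8 mm, standing on the worktop in a channel 112 mm wide under the board, axes parallel to the board's. Origin: centre of its underside; at board x = -74 mm, y = -43 mm (closed) to -55 mm (a little open). It slides out towards -y with 2 to 6 N and is clear of the board at board y = -216 mm.
- tray_knob (a point): centre of the steel ball knob, 22 mm across, 30 mm outside the tray's -y end, 46 mm above its underside; a neck 9 mm thick joins it to the tray. Round and at the end, it serves to pull the tray, not to lift it.
- tray_grip (a point): middle of the top of the divider, 60 mm above the tray's underside, over the centre of mass. The divider, 10 mm thick (in y), rises to the rim across the tray's middle and parts two compartments, each 72 mm long (y), 90 mm wide (x) and 52 mm deep. Pinch it here along the tray's y to carry the tray level.
- scale: flat kitchen scale, fixed, white, 190 mm (its x) by 180 mm (its y). Origin: centre of its underside; display towards -x
- scale_top (a point): middle of the scale's steel platform (156 mm in x by 170 mm in y), on its top face, 28 mm above the worktop
- oil_bottle: small oil bottle, 40 mm across, 146 mm tall, bystander; origin: centre of its underside
- salt_jar: large seasoning jar with a red cap, 67 mm by 62 mm, 158 mm tall, bystander; origin: centre of its underside
- green_jar: spice jar with green contents and a black cap, 42 mm across, 130 mm tall, bystander; origin: centre of its underside
Mind the look-alikes: they are no part of the job. Leave any black or brown look-alike of the carrot_b alone.

How it is judged:
By the outcome, as a careful person would: the job done as asked, in the order asked, and still so for the second after the job is handed in, with the robot touching nothing.
It also fails if it takes over 72 s, if anything falls off the work surface, if the arm or the gripper's body presses on something with over 40 N, if the wrist force passes 120 N, or if a joint passes its speed limit or range.

## Working session

There is one attempt and no reset: what is moved stays moved. The work goes in short steps, Python scripts to look and compute and a tool call to move; the robot and the scene stay as the last step left them, time stands still between calls to the robot, and variables do not carry over. Pictures are saved under pics/ and viewed, and the job is handed in when it is done.

Besides the shell and the picture viewer there is one more tool, called by a JSON object that holds its "method" and its "body", one argument or row to a line. servo_tool: Moves the arm, as the interface text tells. Its arguments: {"type":"object","properties":{"plan":{"type":"array","items":{"type":"array","items":{"type":"array","items":{"type":"number"}}}},"fingers":{"type":"number"},"squeeze":{"type":"number"}},"required":["plan"]}

```bash
ls; mkdir -p pics; python3 - <<'E'
from station import arm
import cv2, numpy as np
for n in ("scene","top"):
    im=arm.snapshot(n); cv2.imwrite(f"pics/{n}0.png",im[:,:,::-1]); p=arm.camera_params(n); print(n,np.round(p["K"],1).tolist(),np.round(p["extrinsics"],4).tolist())
s=arm.state(); print(s)
E
```

```text
pics
scene [[406.9, 0.0, 322.6], [0.0, 406.9, 194.3], [0.0, 0.0, 1.0]] [[-0.9324, -0.3235, 0.161, 0.3791], [-0.3612, 0.8213, -0.4415, 0.4945], [0.0107, -0.4698, -0.8827, 1.0453], [0.0, 0.0, 0.0, 1.0]]
top [[377.1, 0.0, 320.6], [0.0, 377.1, 206.0], [0.0, 0.0, 1.0]] [[-0.0523, -0.9775, 0.2043, 0.3388], [-0.9986, 0.0518, -0.0075, 0.037], [-0.0032, -0.2044, -0.9789, 1.1461], [0.0, 0.0, 0.0, 1.0]]
{'clock': 0.1, 'joint_positions': array([ 1.20391337e+00,  2.21194186e-01,  1.52751332e+00, -3.37120403e-05,
        1.39471153e+00, -1.26078066e-01]), 'qd': array([ 0.00051268, -0.00099792, -0.00219314, -0.00013744,  0.00040669,
       -0.0007317 ]), 'tau': array([ 1.23129121e-03, -4.98248649e+01, -3.90548265e+01, -2.89531154e-04,
        5.70009011e-03,  1.42833048e-05]), 'tool_pos': array([0.14885137, 0.6064389 , 0.23027078]), 'eef_rot': array([ 0.08430064,  0.70213373, -0.08555878,  0.70184138]), 'force': array([-0.44686285,  0.14940882, -0.27293962]), 'torque': array([ 0.04125733, -0.01112791, -0.0068427 ]), 'finger_gap': 0.08557357602909531}
```

View pics/scene0.png

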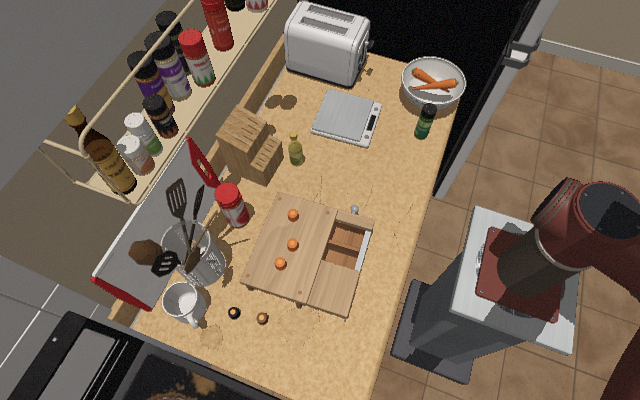

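View pics/top0.png

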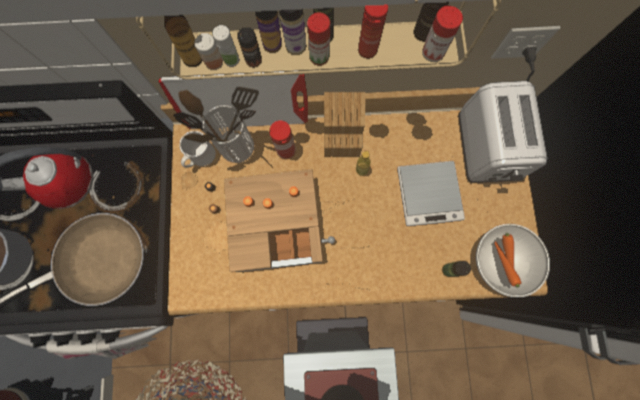

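The scene shows three orange chunks on the board: top (293,192), (268,203), (248,202). The black and brown look-alikes are off the board at top (210,186) and (214,209). The scale is at (431,192). I'll enlarge to get precise readings.

```bash
cat > h.py <<'E'
import numpy as np, cv2
from station import arm
P={n:arm.camera_params(n) for n in("scene","top")}
def ray(n,u,v,z):
    K=np.array(P[n]["K"]);E=np.array(P[n]["extrinsics"])
    d=E[:3,:3]@np.linalg.solve(K,[u,v,1]);o=E[:3,3]
    return (o+d*(z-o[2])/d[2])
def proj(n,p):
    K=np.array(P[n]["K"]);E=np.array(P[n]["extrinsics"])
    c=E[:3,:3].T@(np.array(p)-E[:3,3]);q=K@c;return q[:2]/q[2]
def crop(im,x0,y0,x1,y1,s,name):
    c=cv2.resize(im[y0:y1,x0:x1],None,fx=s,fy=s,interpolation=cv2.INTER_CUBIC)
    for u in range((x0+9)//10*10,x1,10):
        cv2.line(c,((u-x0)*s,0),((u-x0)*s,8),(255,255,255),1)
        if u%20==0: cv2.putText(c,str(u),((u-x0)*s,18),0,.35,(255,0,0),1)
    for v in range((y0+9)//10*10,y1,10):
        cv2.line(c,(0,(v-y0)*s),(8,(v-y0)*s),(255,255,255),1)
        if v%20==0: cv2.putText(c,str(v),(8,(v-y0)*s),0,.35,(255,0,0),1)
    cv2.imwrite("pics/"+name,c)
E
python3 - <<'E'
from h import *
t=cv2.imread("pics/top0.png");s=cv2.imread("pics/scene0.png")
crop(t,195,160,345,280,5,"tb.png");crop(s,235,180,385,320,4,"sb.png");crop(t,340,140,480,290,4,"ts.png")
crop(s,280,80,450,170,4,"ss.png")
# orange blobs
for n,im in(("top",t),("scene",s)):
    h=cv2.cvtColor(im,cv2.COLOR_BGR2HSV);m=cv2.inRange(h,(5,170,120),(14,255,255))
    N,l,st,c=cv2.connectedComponentsWithStats(m)
    for i in range(1,N):
        if st[i,4]>25: print(n,st[i],c[i].round(1), ray(n,*c[i],.10).round(4))
E
```

```text
top [290 187   8   9  39] [293.7 191.1] [0.6045 0.1035 0.1   ]
top [495 236  25  49 479] [508.5 259.4] [ 0.38   -0.4788  0.1   ]
scene [413  68  43  21 373] [432.7  81. ] [ 0.3774 -0.475   0.1   ]
scene [288 209  10  12  63] [292.2 214.6] [0.6025 0.1051 0.1   ]
scene [287 239  11  12  70] [291.7 244.8] [0.5713 0.1812 0.1   ]
scene [275 257  10  13  60] [279.4 263.4] [0.5801 0.2359 0.1   ]
```

View pics/tb.png

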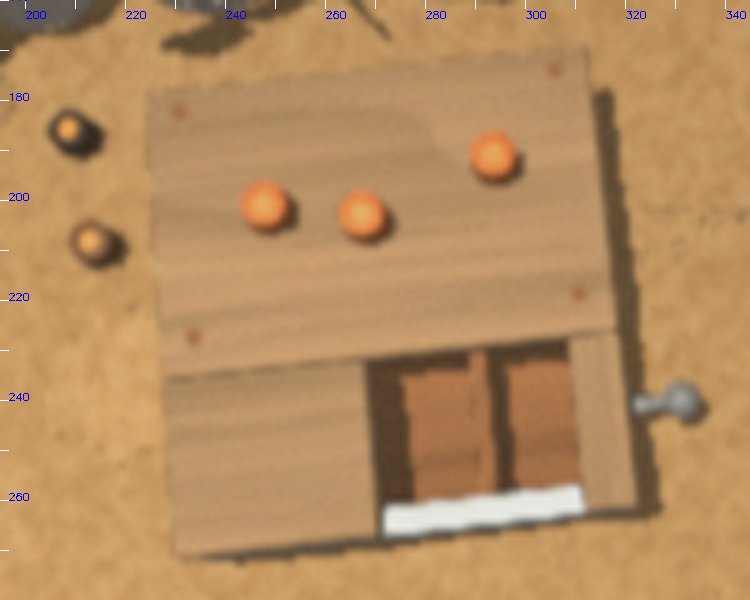

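View pics/sb.png

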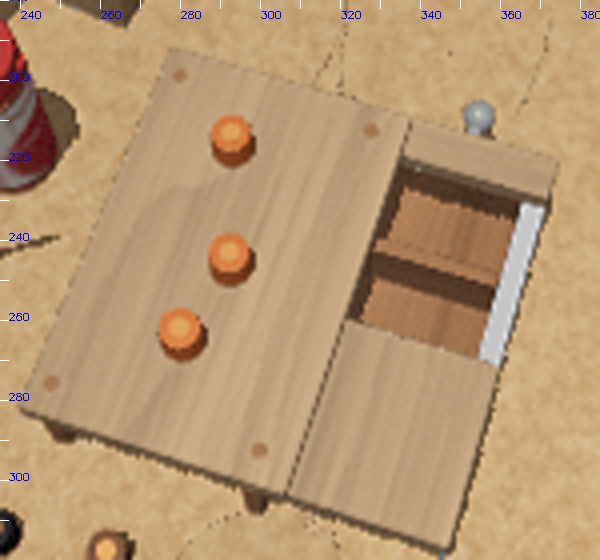

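View pics/ts.png

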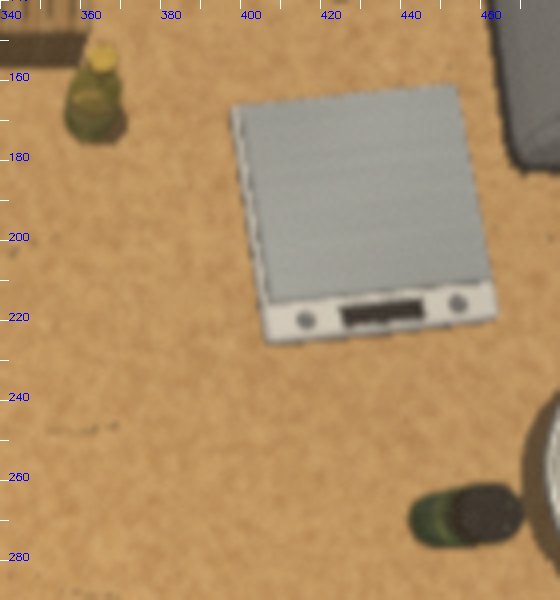

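View pics/ss.png

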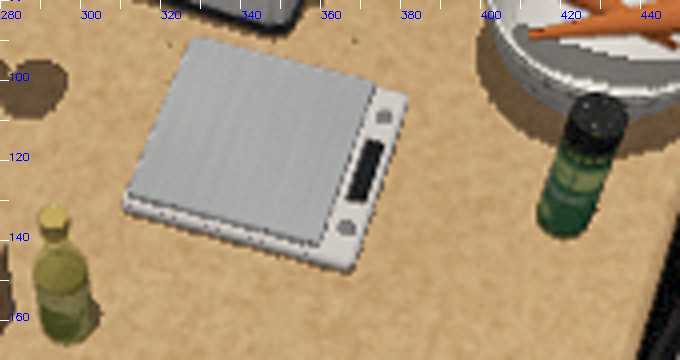

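```bash
cat > m.py <<'E'
from h import *
from scipy.optimize import least_squares
def fit(pts,obs,z,x0):
    def r(q):
        c,s=np.cos(q[2]),np.sin(q[2]);o=[]
        for n,u,v,i in obs:
            p=pts[i];w=[q[0]+c*p[0]-s*p[1],q[1]+s*p[0]+c*p[1],z]
            o+=list(proj(n,w)-[u,v])
        return o
    f=least_squares(r,x0,loss="soft_l1");return f.x,np.round(f.fun,1)
bp=[(.135,.13),(.135,-.13),(-.135,-.13),(-.135,.13),(-.035,.015),(-.035,-.1)]
bo=[("top",224.4,178.6,0),("top",312.4,169.6,1),("top",322.4,262,2),("top",230.4,271.6,3),("top",268,232.4,4),("top",308.6,227.4,5),
("scene",240,282.5,0),("scene",277.5,192,1),("scene",374.5,220,2),("scene",347.5,317.5,3)]
B,e=fit(bp,bo,.086,[.53,.14,0]);
sp=[(.078,.085),(.078,-.085),(-.078,-.085),(-.078,.085)]
so=[("top",399.5,166.7,0),("top",453.7,161.5,1),("top",463,210.2,2),("top",407.5,215.7,3),("scene",311.7,128.7,0),("scene",328.7,89.5,1),("scene",373.2,100.7,2),("scene",359.5,141,3)]
S,e2=fit(sp,so,.028,[.55,-.27,0])
if __name__=="__main__":
    print("board",B.round(4),np.degrees(B[2]),e);print("platform",S.round(4),np.degrees(S[2]),e2)
    c,s=np.cos(B[2]),np.sin(B[2]);R=np.array([[c,-s],[s,c]])
    def loc(p):return (R.T@(p[:2]-B[:2])).round(4)
    for nm,t,sc,z in[("R",(293.4,191),(292.7,213.2),.112),("M",(267.2,202.4),(292.7,242.7),.112),("L",(247.8,200.6),(280,261.7),.112),("knob",(331.6,240.2),(354.7,209.2),.046)]:
        a=ray("top",*t,z);b=ray("scene",*sc,z);m=(a+b)/2;print(nm,a[:2].round(4),b[:2].round(4),"mean",m[:2].round(4),"board",loc(m))
    for nm,p in[("edge",(-.035,-.0425)),("clear tray",(-.074,-.216)),("knob closed",(-.074,-.158)),("knob open",(-.074,-.17))]: print(nm,(R@p+B[:2]).round(4))
    print("ux",R[:,0].round(4),"uy",R[:,1].round(4))
    print("green",ray("top",449,268,0.0).round(3),ray("scene",420,136,0).round(3),"oil",ray("scene",295,163,0).round(3),ray("top",363,173,0).round(3))
    print("salt",ray("scene",238,224,0).round(3),ray("top",289,157,0).round(3))
E
python3 m.py
```

```text
board [0.5278 0.17   0.0604] 3.4630834676921634 [-1.   0.6 -0.4 -0.1  0.1 -0.1 -1.1  1.  -0.4 -0.1 -0.6  0.4 -0.9 -1.1
  0.1 -1.4  0.7 -1.1 -0.  -0.8]
platform [ 0.6088 -0.3095  0.0528] 3.02435820271287 [-0.4  0.3 -0.3 -0.  -0.5  0.4 -0.7  0.7 -0.5 -1.2 -0.7 -1.5  0.6 -0.9
  0.1 -0.4]
R [0.6019 0.1037] [0.6001 0.106 ] mean [0.601  0.1048] board [ 0.0691 -0.0695]
M [0.5728 0.1784] [0.5688 0.1793] mean [0.5708 0.1788] board [0.0435 0.0062]
L [0.5809 0.2328] [0.578  0.2348] mean [0.5794 0.2338] board [0.0554 0.0605]
knob [0.4646 0.0019] [0.463  0.0055] mean [0.4638 0.0037] board [-0.0739 -0.1622]
edge [0.4954 0.1255]
clear tray [ 0.467 -0.05 ]
knob closed [0.4635 0.0079]
knob open [ 0.4642 -0.0041]
ux [0.9982 0.0604] uy [-0.0604  0.9982]
green [ 0.368 -0.346  0.   ] [ 0.359 -0.336  0.   ] oil [ 0.686 -0.098  0.   ] [ 0.677 -0.111  0.   ]
salt [0.756 0.146 0.   ] [0.743 0.121 0.   ]
```

```bash
python3 - <<'E'
from m import *
from scipy.spatial.transform import Rotation as Rr
s=arm.state();M=Rr.from_quat(s["eef_rot"]).as_matrix();print(M.round(3)); print("jaw yaw",np.degrees(np.arctan2(M[1,1],M[0,1])))
c,sn=np.cos(S[2]),np.sin(S[2]);w=lambda a,b,z:(S[0]+c*a-sn*b,S[1]+sn*a+c*b,z)
im=cv2.imread("pics/scene0.png");t=cv2.imread("pics/top0.png")
for n,I in(("scene",im),("top",t)):
    pts=[w(a,b,.028) for a,b in[(.053,.085),(.053,-.085),(-.053,-.085),(-.053,.085)]]
    for p in pts: cv2.circle(I,tuple(int(round(v)) for v in proj(n,p)),1,(0,0,255),-1)
    for z,col in((.074,(0,255,0)),(0,(255,0,0))):cv2.circle(I,tuple(int(round(v)) for v in proj(n,w(0,-.126,z))),1,col,-1)
    cb,sb=np.cos(B[2]),np.sin(B[2])
crop(im,270,20,440,150,4,"k1.png");crop(t,370,70,560,210,4,"k2.png")
E
```

```text
[[-0.001  0.238  0.971]
 [-0.002  0.971 -0.238]
 [-1.    -0.002 -0.   ]]
jaw yaw 76.20324660491748
```

View pics/k1.png

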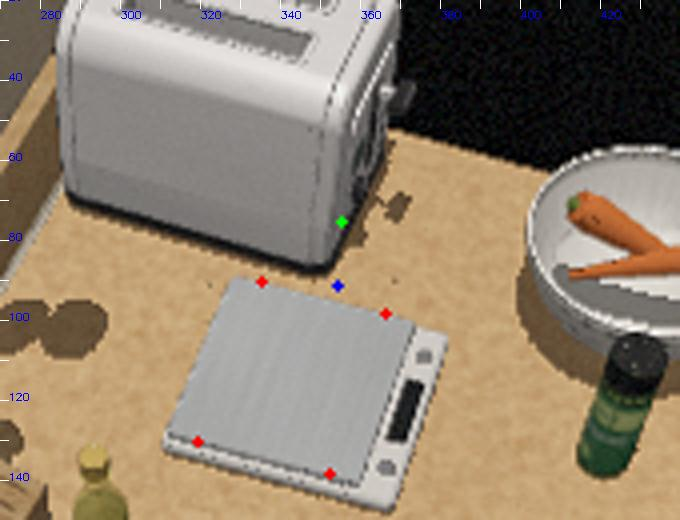

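View pics/k2.png

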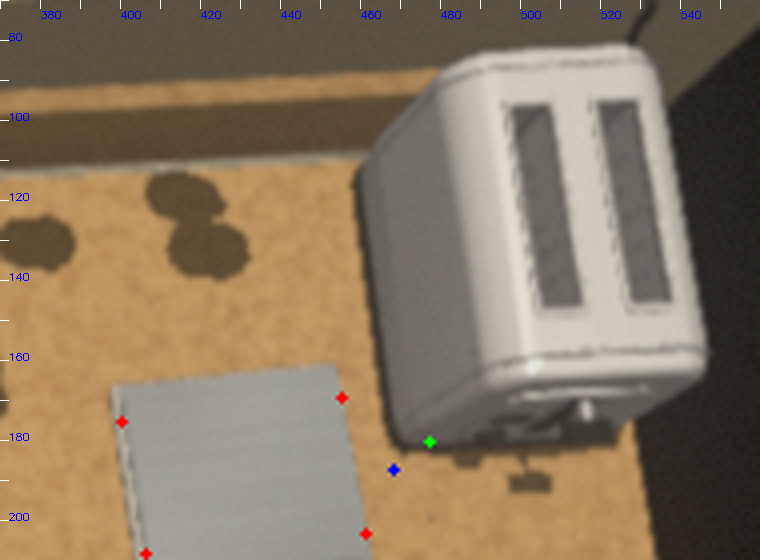

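The three bright orange chunks on the board are the targets. The two look-alikes off the board have a dark or brown rim. The board is fitted at (0.528, 0.170) with a 3.5° yaw, and the tray is at board y≈-0.047. I'll move towards the back of the right chunk first.

{"method": "servo_tool", "body": {
  "plan": [
    [[0.02,-0.024,0,2],[0.055,-0.065,0,5],[0.09,-0.106,0,8],[0.125,-0.147,0,11],[0.16,-0.188,0,14],[0.195,-0.229,0,17.3],[0.23,-0.27,0,17.3],[0.265,-0.311,0,17.3],[0.3,-0.353,0,17.3],[0.335,-0.394,0,17.3],[0.37,-0.435,0,17.3],[0.4,-0.47,0,17.3]]
  ],
  "fingers": 0.76,
  "squeeze": 40
}}

```text
clock: 1.6
tool_pos: [0.5497, 0.1346, 0.2298]
eef_rot: [-0.022, 0.707, 0.021, 0.707]
force: [-0.3, 0.1, 0.5]
finger_gap: 0.0205
```

{"method": "servo_tool", "body": {
  "plan": [
    [[0.03,-0.01,0,0],[0.07,-0.02,0,0],[0.093,-0.028,-0.02,0],[0.093,-0.028,-0.06,0],[0.093,-0.028,-0.09,0],[0.093,-0.028,-0.115,0],[0.093,-0.028,-0.13,0],[0.093,-0.028,-0.13,0]]
  ]
}}

```text
clock: 2.6
tool_pos: [0.6416, 0.1066, 0.0984]
eef_rot: [-0.022, 0.708, 0.021, 0.705]
force: [-0.6, -0.3, 0.4]
finger_gap: 0.0203
```

```bash
cat > look.py <<'E'
import sys
from h import *
tag=sys.argv[1]
for n,b in(("scene",(235,170,395,330)),("top",(195,150,345,280))):
    im=arm.snapshot(n)[:,:,::-1].copy(); cv2.imwrite(f"pics/{tag}_{n}_full.png",im)
    crop(im,*b,5 if n=="top" else 3,f"{tag}_{n}.png")
a=cv2.imread(f"pics/{tag}_scene.png");b=cv2.imread(f"pics/{tag}_top.png")
b=cv2.resize(b,(int(b.shape[1]*.42/.7),int(b.shape[0]*.42/.7)))
H=max(a.shape[0],b.shape[0]);o=np.zeros((H,a.shape[1]+b.shape[1],3),np.uint8);o[:a.shape[0],:a.shape[1]]=a;o[:b.shape[0],a.shape[1]:]=b
cv2.imwrite(f"pics/{tag}.png",o[:, :800] if o.shape[1]<=960 else o); print(o.shape)
E
python3 look.py r1
```

```text
(480, 930, 3)
```

View pics/r1_scene.png

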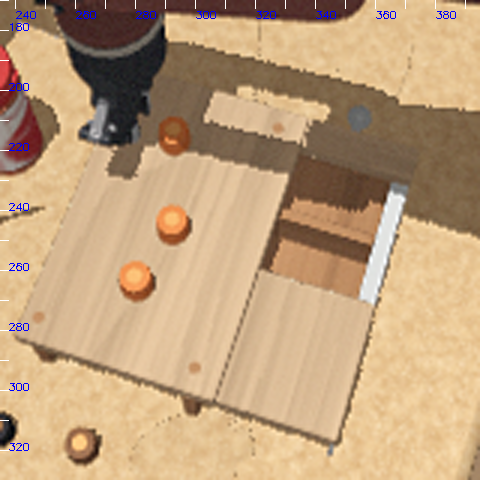

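View pics/r1_top.png

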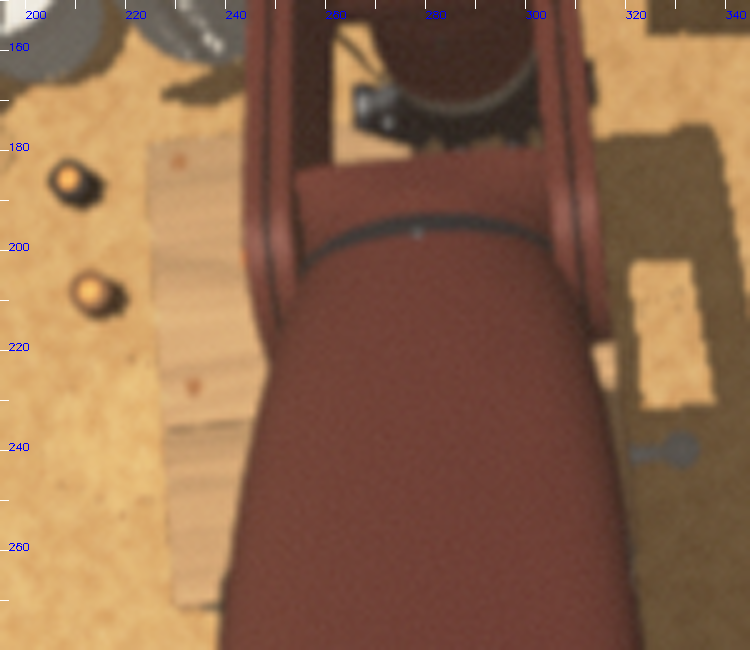

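Scene: the fingers sit just behind the right chunk (292,214) and are in line with it. Pushing along board -x.

{"method": "servo_tool", "body": {
  "plan": [
    [[0,0,-0.005,0],[-0.012,-0.001,-0.005,0],[-0.024,-0.0015,-0.005,0],[-0.034,-0.002,-0.005,0],[-0.044,-0.0026,-0.005,0],[-0.054,-0.0032,-0.005,0],[-0.064,-0.0038,-0.005,0],[-0.074,-0.0044,-0.005,0],[-0.084,-0.005,-0.005,0],[-0.094,-0.0056,-0.005,0],[-0.1,-0.006,-0.005,0]]
  ]
}}

```text
clock: 4.08
tool_pos: [0.5426, 0.1006, 0.0958]
eef_rot: [-0.022, 0.707, 0.021, 0.707]
force: [0.3, 1.1, 0.5]
finger_gap: 0.0202
```

```bash
python3 look.py r2
```

```text
(480, 930, 3)
```

View pics/r2_scene.png

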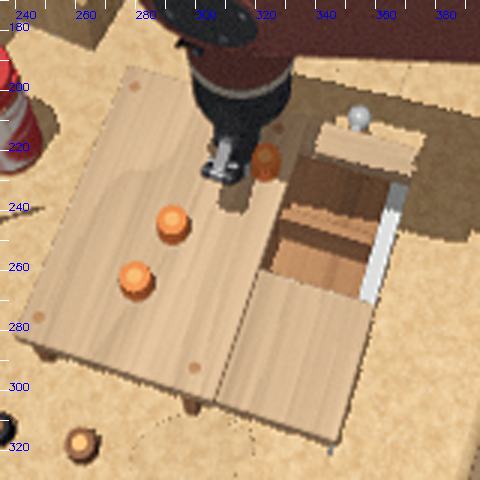

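The chunk tracks the fingers straight and is now at (324,223), just short of the edge. Continuing over it.

{"method": "servo_tool", "body": {
  "plan": [
    [[-0.008,-0.0005,-0.002,0],[-0.016,-0.001,-0.002,0],[-0.024,-0.0015,-0.002,0],[-0.032,-0.002,-0.002,0],[-0.039,-0.0024,-0.002,0],[-0.046,-0.0028,-0.002,0],[-0.048,-0.003,-0.002,0],[-0.03,-0.002,0.01,0],[0.0,0,0.03,0]]
  ]
}}

```text
clock: 5.3
tool_pos: [0.5418, 0.1007, 0.1251]
eef_rot: [-0.022, 0.708, 0.021, 0.706]
force: [0.6, 0.0, -0.4]
finger_gap: 0.0206
```

```bash
python3 look.py r3
```

```text
(480, 930, 3)
```

View pics/r3_scene.png

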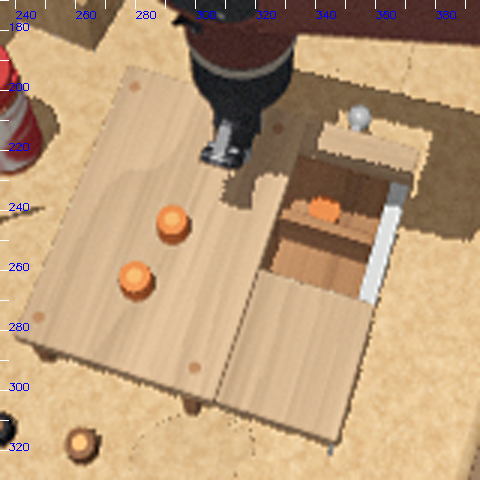

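The first chunk fell into the right compartment, (340,239). Next is the middle chunk, with a diagonal push so that it drops at board y≈-24 mm.

{"method": "servo_tool", "body": {
  "plan": [
    [[0.025,0.02,0.012,0],[0.055,0.05,0.012,0],[0.071,0.0807,0.012,0],[0.071,0.0807,-0.01,0],[0.071,0.0807,-0.033,0],[0.071,0.0807,-0.034,0],[0.061,0.08,-0.034,0],[0.051,0.0794,-0.034,0],[0.045,0.079,-0.034,0]]
  ]
}}

```text
clock: 6.52
tool_pos: [0.5913, 0.1797, 0.0957]
eef_rot: [-0.022, 0.704, 0.021, 0.71]
force: [0.5, -0.1, 0.2]
finger_gap: 0.0203
```

```bash
python3 look.py m1
```

```text
(480, 930, 3)
```

View pics/m1_scene.png

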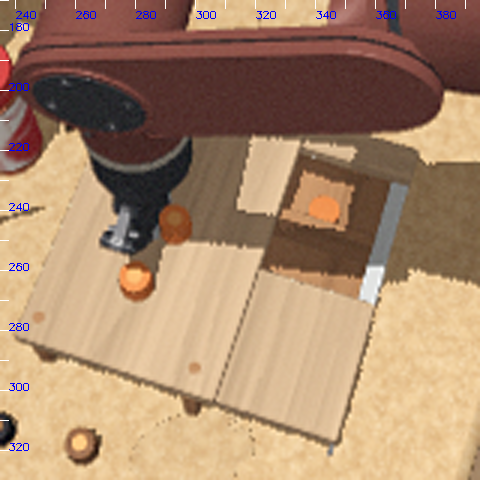

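The fingers are behind the middle chunk (294,245), touching or nearly so. Pushing diagonally, then straight.

{"method": "servo_tool", "body": {
  "plan": [
    [[-0.006,-0.001,-0.002,0],[-0.014,-0.005,-0.002,0],[-0.022,-0.01,-0.002,0],[-0.03,-0.015,-0.002,0],[-0.038,-0.02,-0.002,0],[-0.046,-0.025,-0.002,0],[-0.054,-0.03,-0.002,0],[-0.062,-0.034,-0.002,0],[-0.064,-0.034,-0.002,0]]
  ]
}}

```text
clock: 7.75
tool_pos: [0.5266, 0.1453, 0.0933]
eef_rot: [-0.022, 0.704, 0.021, 0.709]
force: [1.1, -0.1, 1.5]
finger_gap: 0.0204
```

```bash
python3 look.py m2
```

```text
(480, 930, 3)
```

View pics/m2_scene.png

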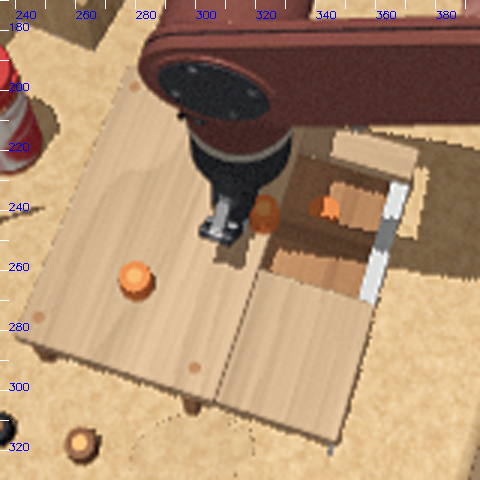

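```bash
python3 - <<'E'
from m import *
c,s=np.cos(B[2]),np.sin(B[2]);R=np.array([[c,-s],[s,c]])
for z in(.09,.112):print((R.T@(ray("scene",323,236 if z>.1 else 242,z)[:2]-B[:2])).round(4))
print((R.T@(np.array([.5266,.1453])-B[:2])).round(4))
E
```

```text
[-0.026  -0.0261]
[-0.0236 -0.0328]
[-0.0027 -0.0246]
```

{"method": "servo_tool", "body": {
  "plan": [
    [[-0.008,0.0007,-0.001,0],[-0.016,0.001,-0.001,0],[-0.024,0.001,-0.001,0],[-0.03,0.001,-0.001,0],[-0.035,0.001,-0.001,0],[-0.037,0.001,-0.001,0],[-0.02,0.0,0.01,0],[0.0,0,0.035,0],[0.0,0,0.045,0]]
  ]
}}

```text
clock: 8.98
tool_pos: [0.5286, 0.1456, 0.1399]
eef_rot: [-0.022, 0.703, 0.021, 0.71]
force: [-0.1, 0.7, 0.0]
finger_gap: 0.0208
```

```bash
python3 look.py m3
```

```text
(480, 930, 3)
```

View pics/m3_scene.png

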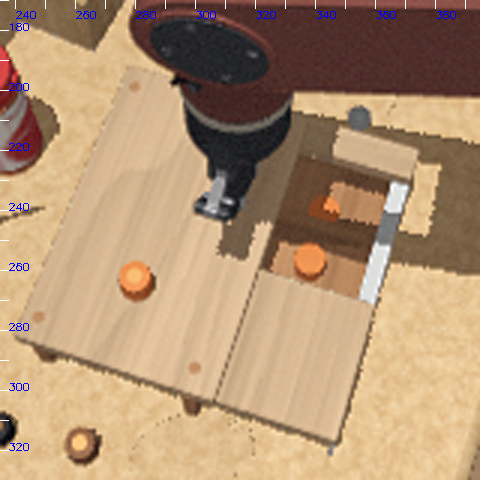

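```bash
python3 - <<'E'
from m import *
c,s=np.cos(B[2]),np.sin(B[2]);R=np.array([[c,-s],[s,c]])
print((R.T@(ray("scene",336.5,255.5,.034)[:2]-B[:2])).round(4))
im=cv2.imread("pics/m3_scene_full.png");crop(im,310,210,380,280,8,"m3z.png")
E
```

```text
[-0.0649 -0.0222]
```

View pics/m3z.png

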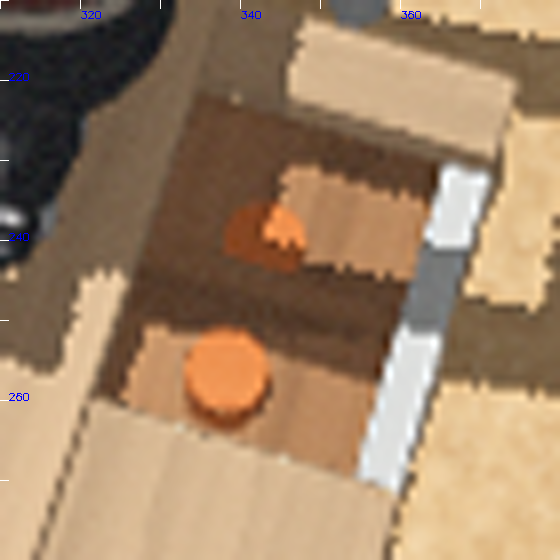

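The middle chunk stands at board (-65,-22 mm) in the left compartment. I'll drop the last chunk at board y≈0, beside it.

{"method": "servo_tool", "body": {
  "plan": [
    [[0.025,0.02,0.01,6],[0.055,0.05,0.01,14],[0.075,0.085,0.01,22],[0.0859,0.1113,0.01,30],[0.0859,0.1113,0.0,30],[0.0859,0.1113,-0.025,30],[0.0859,0.1113,-0.047,30],[0.0859,0.1113,-0.049,30],[0.079,0.107,-0.049,30],[0.074,0.104,-0.049,30]]
  ]
}}

```text
clock: 10.32
tool_pos: [0.601, 0.2493, 0.091]
eef_rot: [-0.203, 0.674, 0.203, 0.68]
force: [-0.2, 0.2, 0.9]
finger_gap: 0.0206
```

```bash
python3 look.py l1
```

```text
(480, 930, 3)
```

View pics/l1_scene.png

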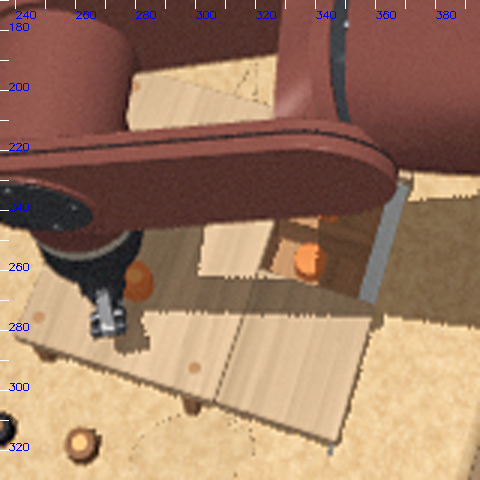

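{"method": "servo_tool", "body": {
  "plan": [
    [[-0.007,-0.004,0.001,0],[-0.0115,-0.009,0.001,0],[-0.017,-0.016,0.001,0],[-0.023,-0.023,0.001,0],[-0.029,-0.031,0.001,0],[-0.035,-0.039,0.001,0],[-0.041,-0.046,0.001,0],[-0.047,-0.053,0.001,0],[-0.053,-0.06,0.001,0],[-0.0606,-0.0675,0.001,0],[-0.063,-0.069,0.001,0]]
  ]
}}

```text
clock: 11.8
tool_pos: [0.5372, 0.1797, 0.0918]
eef_rot: [-0.203, 0.674, 0.203, 0.68]
force: [0.5, 0.2, -0.3]
finger_gap: 0.0205
```

```bash
python3 look.py l2
```

```text
(480, 930, 3)
```

View pics/l2_scene.png

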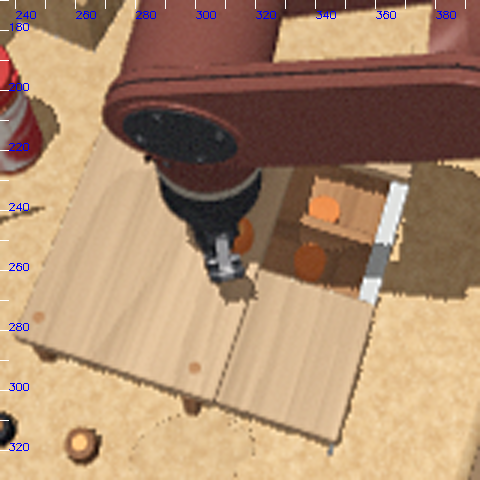

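{"method": "servo_tool", "body": {
  "plan": [
    [[-0.008,-0.0005,0,0],[-0.016,-0.001,0,0],[-0.023,-0.0014,0,0],[-0.03,-0.0018,0,0],[-0.036,-0.0022,0,0],[-0.042,-0.0025,0,0],[-0.044,-0.0026,0,0],[-0.025,-0.0015,0.015,0],[0.0,0,0.05,0]]
  ]
}}

```text
clock: 13.02
tool_pos: [0.5359, 0.1798, 0.1404]
eef_rot: [-0.203, 0.676, 0.204, 0.679]
force: [0.1, 0.2, 0.9]
finger_gap: 0.0207
```

```bash
python3 look.py l3
```

```text
(480, 930, 3)
```

View pics/l3_scene.png

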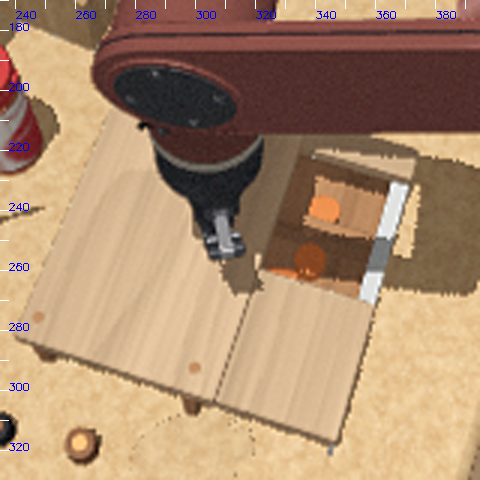

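All three chunks are in the tray; the third lies beside the second at (328,261). Now I'll turn to the knob.

{"method": "servo_tool", "body": {
  "plan": [
    [[0,0,0.02,-10],[-0.005,-0.01,0.03,-20],[-0.012,-0.03,0.03,-30],[-0.02,-0.05,0.03,-40],[-0.028,-0.07,0.03,-50],[-0.036,-0.09,0.03,-60],[-0.044,-0.11,0.03,-70],[-0.052,-0.13,0.03,-80],[-0.06,-0.15,0.03,-90],[-0.068,-0.166,0.03,-100],[-0.072,-0.176,0.03,-110],[-0.072,-0.176,0.02,-120]]
  ],
  "fingers": 0.3
}}

```text
clock: 14.62
tool_pos: [0.4704, 0.0039, 0.1668]
eef_rot: [0.481, 0.509, -0.492, 0.516]
force: [-0.1, 0.7, -0.4]
finger_gap: 0.06
```

```bash
python3 look.py k1; python3 - <<'E'
from m import *
from scipy.spatial.transform import Rotation as Rr
s=arm.state();M=Rr.from_quat(s["eef_rot"]).as_matrix();print(s["tool_pos"],np.degrees(np.arctan2(M[1,1],M[0,1])),s["joint_positions"].round(2))
E
```

```text
(480, 930, 3)
[0.46921412 0.00451902 0.16522003] 3.2767428816159647 [-0.15 -0.09  1.98 -0.02  1.26 -0.2 ]
```

View pics/k1_scene.png

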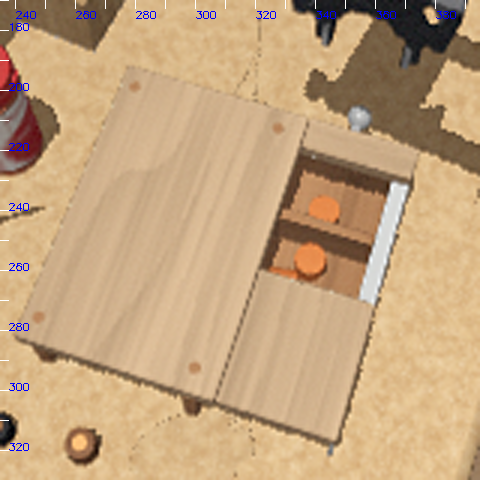

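The board is clear and all three chunks are in the tray: (338,240), (335,256), (328,261). Descending onto the knob.

{"method": "servo_tool", "body": {
  "plan": [
    [[-0.005,-0.0025,-0.03,0],[-0.006,-0.003,-0.06,0],[-0.006,-0.003,-0.09,0],[-0.006,-0.003,-0.115,0],[-0.006,-0.003,-0.13,0],[-0.006,-0.003,-0.135,0],[-0.006,-0.003,-0.135,0]]
  ]
}}

```text
clock: 15.6
tool_pos: [0.4635, 0.0015, 0.0306]
eef_rot: [0.479, 0.512, -0.491, 0.517]
force: [0.4, -1.2, -0.4]
finger_gap: 0.0598
```

{"method": "servo_tool", "body": {
  "plan": [
    [[0,0,0,0],[0,0,0,0],[0,0,0,0],[0,0,0,0]]
  ],
  "fingers": 1,
  "squeeze": 40
}}

```text
clock: 16.1
tool_pos: [0.4646, 0.0014, 0.0317]
eef_rot: [0.48, 0.511, -0.491, 0.517]
force: [-0.9, 0.7, 6.2]
finger_gap: 0.0197
```

```bash
python3 - <<'E'
from h import *
im=arm.snapshot("scene")[:,:,::-1].copy();crop(im,310,170,400,260,7,"k3.png")
im=arm.snapshot("top")[:,:,::-1].copy();crop(im,290,200,370,280,7,"k3t.png");print(arm.state()["force"],arm.state()["finger_gap"])
E
```

```text
[0.64494552 0.00913592 5.81770013] 0.019766844158839603
```

View pics/k3.png

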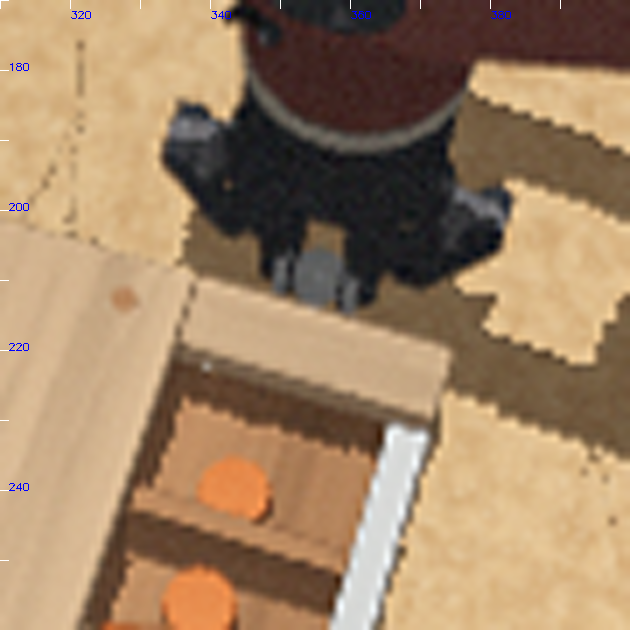

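View pics/k3t.png

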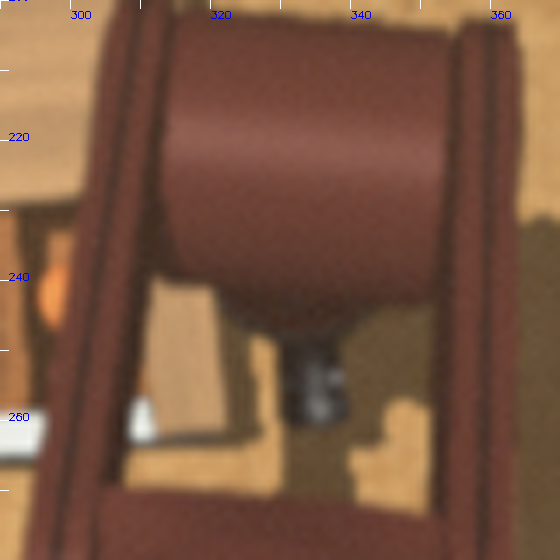

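The knob is held. Pulling the tray along board -y.

{"method": "servo_tool", "body": {
  "plan": [
    [[0.0,-0.002,0.001,0],[0.0003,-0.006,0.001,0],[0.0007,-0.012,0.001,0],[0.0012,-0.02,0.001,0],[0.0017,-0.028,0.001,0],[0.0022,-0.037,0.001,0],[0.0028,-0.047,0.001,0],[0.0034,-0.057,0.001,0],[0.004,-0.067,0.001,0],[0.0046,-0.077,0.001,0],[0.0052,-0.086,0.001,0],[0.0054,-0.09,0.001,0]]
  ]
}}

```text
clock: 17.7
tool_pos: [0.47, -0.0893, 0.0327]
eef_rot: [0.48, 0.511, -0.491, 0.517]
force: [-0.7, 2.1, -3.1]
finger_gap: 0.0192
```

```bash
python3 - <<'E'
from h import *
im=arm.snapshot("scene")[:,:,::-1].copy();crop(im,290,130,410,280,4,"k4.png")
E
```

```text
(no output)
```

View pics/k4.png

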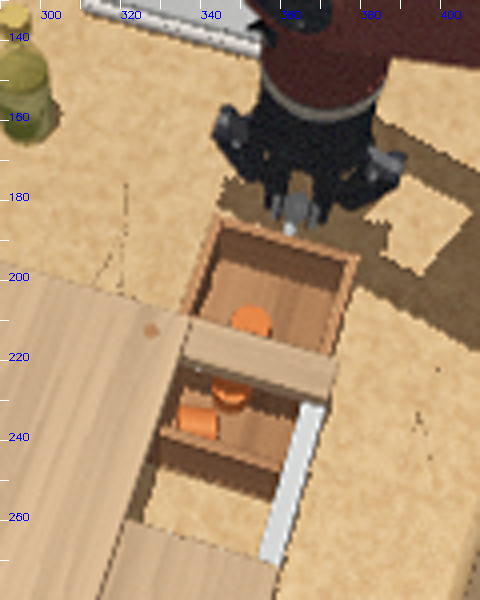

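The tray is halfway out, with all three chunks in it. Continuing.

{"method": "servo_tool", "body": {
  "plan": [
    [[0.0006,-0.008,-0.001,0],[0.0011,-0.018,-0.001,0],[0.0017,-0.028,-0.001,0],[0.0023,-0.038,-0.001,0],[0.0029,-0.048,-0.001,0],[0.0035,-0.058,-0.001,0],[0.0041,-0.068,-0.001,0],[0.0047,-0.078,-0.001,0],[0.0053,-0.087,-0.001,0],[0.0056,-0.093,-0.001,0],[0.0056,-0.094,-0.001,0]]
  ]
}}

```text
clock: 19.12
tool_pos: [0.4758, -0.1841, 0.0318]
eef_rot: [0.48, 0.511, -0.491, 0.517]
force: [1.3, 2.9, -0.8]
finger_gap: 0.0192
```

{"method": "servo_tool", "body": {
  "plan": [
    [[0,0,0,0],[0,0,0,0],[0,0,0,0],[0,0,0.04,0],[0,0,0.08,0],[0,0,0.12,0],[-0.05,0,0.13,10],[-0.08,0,0.13,20]]
  ],
  "fingers": 0.3
}}

```text
clock: 20.12
tool_pos: [0.3952, -0.1843, 0.163]
eef_rot: [0.382, 0.587, -0.392, 0.597]
force: [0.2, 0.8, 0.1]
finger_gap: 0.0597
```

```bash
python3 - <<'E'
from h import *
im=arm.snapshot("scene")[:,:,::-1].copy();crop(im,290,80,440,280,4,"k5.png");cv2.imwrite("pics/k5s_full.png",im)
im=arm.snapshot("top")[:,:,::-1].copy();crop(im,290,160,440,290,5,"k5t.png");cv2.imwrite("pics/k5t_full.png",im)
E
```

```text
(no output)
```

View pics/k5.png

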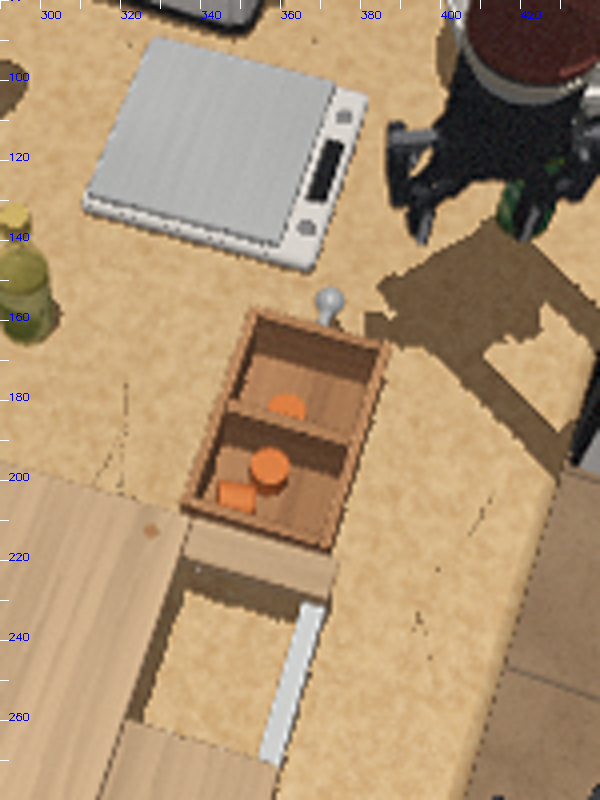

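View pics/k5t.png

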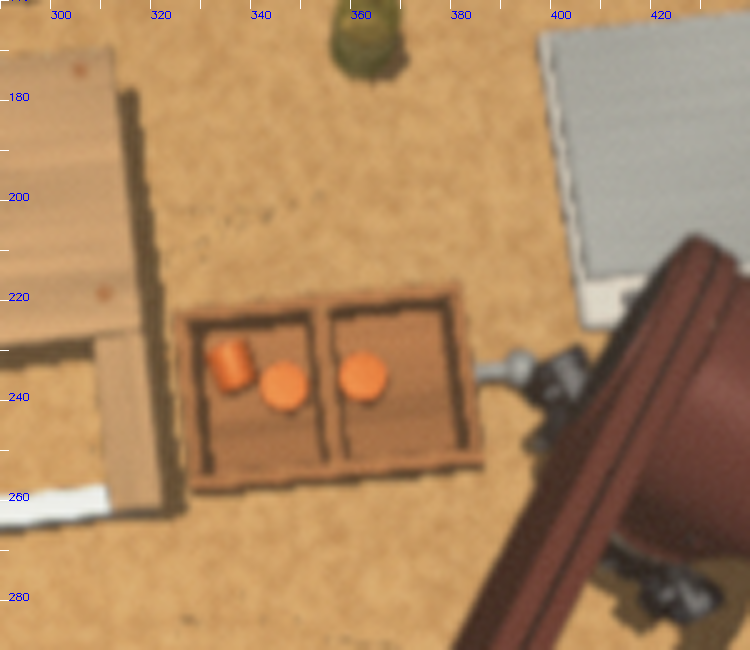

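```bash
python3 - <<'E'
from m import *
tp=[(.053,.085),(.053,-.085),(-.053,-.085),(-.053,.085)]
to=[("top",325.6,223.2,0),("top",382,216,1),("top",386.6,253,2),("top",329.2,258.6,3),("scene",335.7,207,0),("scene",353,157,1),("scene",387.7,166.2,2),("scene",372.5,217.5,3)]
T,e=fit(tp,to,.06,[.47,-.05,.06]);print(T.round(4),np.degrees(T[2]),e)
c,s=np.cos(T[2]),np.sin(T[2]);R=np.array([[c,-s],[s,c]])
for n,u,v in[("top",362.5,235),("top",347,237),("scene",357,195.5),("scene",361.5,181),]:print(n,(R.T@(ray(n,u,v,.034)[:2]-T[:2])).round(4))
for n,u,v in(("scene",371.5+.5,155),("top",393.5,233.5)):print("knob",ray(n,u,v,.046).round(4))
a=arm.state();print(a["tool_pos"],a["eef_rot"])
from scipy.spatial.transform import Rotation as Rr
M=Rr.from_quat(a["eef_rot"]).as_matrix();print(np.degrees(np.arctan2(M[1,1],M[0,1])))
E
```

```text
[ 0.4663 -0.0656  0.0549] 3.146676835759901 [-1.8 -0.2 -0.4  0.8  0.2 -0.  -1.4  0.8 -0.6 -1.2 -0.5 -1.2  0.4 -0.5
  0.5 -0.5]
top [ 0.0089 -0.0258]
top [0.0079 0.0206]
scene [0.0069 0.022 ]
scene [ 0.0075 -0.0274]
knob [ 0.4735 -0.1805  0.046 ]
knob [ 0.4747 -0.1806  0.046 ]
[ 0.39382127 -0.18381834  0.1617475 ] [ 0.38289118  0.58689141 -0.39336625  0.59516032]
23.410854009832537
```

The tray is wholly out: centre (0.4665,-0.0655), board y≈-231 mm. It holds two standing chunks, at (362,235) and (347,237) in the top view, and one lying at (336,233). Their tops are at 34–36 mm. I'll pinch the divider with the fingertips at about 42 mm, above the chunks.

{"method": "servo_tool", "body": {
  "plan": [
    [[0.01,0.016,0.01,10],[0.022,0.036,0.01,20],[0.034,0.056,0.01,30],[0.046,0.076,0.01,40],[0.058,0.096,0.01,50],[0.07,0.113,0.01,60],[0.0727,0.1183,0.0,69.8],[0.0727,0.1183,-0.02,69.8],[0.0727,0.1183,-0.04,69.8],[0.0727,0.1183,-0.06,69.8],[0.0727,0.1183,-0.06,69.8]]
  ],
  "fingers": 0.5
}}

```text
clock: 21.6
tool_pos: [0.4656, -0.0649, 0.1001]
eef_rot: [-0.021, 0.702, 0.018, 0.712]
force: [0.5, -0.4, -0.3]
finger_gap: 0.0428
```

```bash
python3 - <<'E'
from h import *
im=arm.snapshot("scene")[:,:,::-1].copy();crop(im,310,130,410,230,6,"g1.png")
from scipy.spatial.transform import Rotation as Rr
a=arm.state()
M=Rr.from_quat(a["eef_rot"]).as_matrix();print(a["tool_pos"],np.degrees(np.arctan2(M[1,1],M[0,1])),M[:,0],a["joint_positions"].round(2))
E
```

```text
[ 0.46649254 -0.06518358  0.10134456] 93.15084065772679 [ 0.01688989 -0.00445247 -0.99984744] [-0.31 -0.03  2.05  0.    1.1  -1.93]
```

View pics/g1.png

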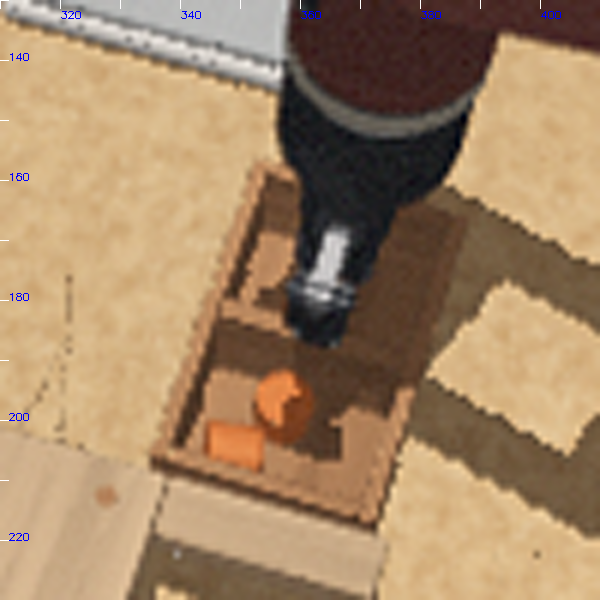

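Aligned over the divider. Descending and pinching.

{"method": "servo_tool", "body": {
  "plan": [
    [[0,0,-0.02,0],[0,0,-0.04,0],[0,0,-0.052,0],[0,0,-0.058,0],[0,0,-0.059,0]]
  ]
}}

```text
clock: 22.28
tool_pos: [0.4668, -0.0653, 0.0426]
eef_rot: [-0.021, 0.701, 0.018, 0.713]
force: [-0.1, -1.1, 0.6]
finger_gap: 0.0427
```

{"method": "servo_tool", "body": {
  "plan": [
    [[0,0,0,0],[0,0,0,0],[0,0,0,0],[0,0,0,0],[0,0,0,0]]
  ],
  "fingers": 1,
  "squeeze": 80
}}

```text
clock: 22.9
tool_pos: [0.4675, -0.0656, 0.0435]
eef_rot: [-0.021, 0.7, 0.017, 0.713]
force: [-1.3, -0.9, 6.6]
finger_gap: 0.008
```

{"method": "servo_tool", "body": {
  "plan": [
    [[0,0,0.003,0],[0,0,0.01,0],[0,0,0.02,0],[0,0,0.03,0],[0,0,0.042,0],[0,0,0.055,0],[0,0,0.06,0],[0,0,0.06,0]]
  ]
}}

```text
clock: 23.9
tool_pos: [0.4679, -0.0657, 0.1041]
eef_rot: [-0.021, 0.7, 0.017, 0.714]
force: [0.5, -0.2, -5.7]
finger_gap: 0.008
```

```bash
python3 - <<'E'
from h import *
im=arm.snapshot("scene")[:,:,::-1].copy();crop(im,310,120,430,240,5,"g2.png")
a=arm.state();print(a["tool_pos"],a["force"],a["torque"])
E
```

```text
[ 0.46741992 -0.06556218  0.10351413] [ 0.6185139   0.80056485 -6.42060747] [-0.00491362  0.0702783  -0.00288738]
```

View pics/g2.png

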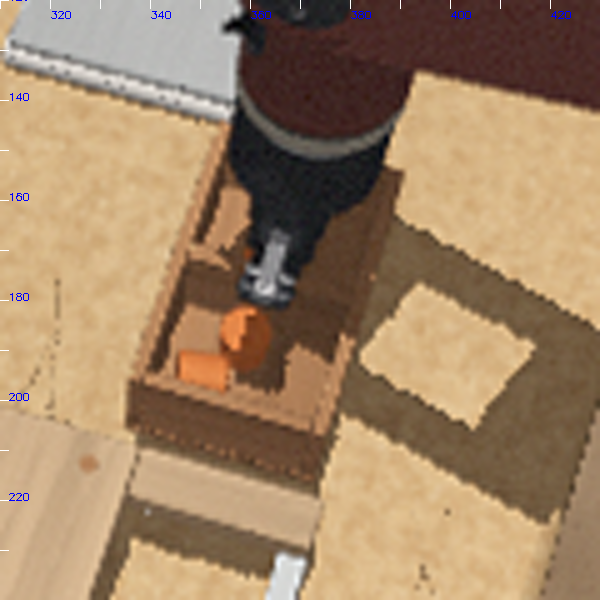

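Lifted level, and the scale reads nothing yet. The tray's knob would end up close to the toaster, so I'll turn the tray half round in the open space on the way.

{"method": "servo_tool", "body": {
  "plan": [
    [[0.002,-0.006,0,0],[0.005,-0.018,0,0],[0.009,-0.032,0.005,-4],[0.014,-0.048,0.01,-10],[0.018,-0.064,0.01,-17],[0.023,-0.08,0.01,-24],[0.027,-0.095,0.01,-32],[0.031,-0.108,0.01,-40],[0.0325,-0.114,0.01,-48],[0.0325,-0.115,0.01,-56],[0.0325,-0.115,0.01,-64],[0.0325,-0.115,0.01,-70]]
  ]
}}

```text
clock: 25.45
tool_pos: [0.4998, -0.1815, 0.113]
eef_rot: [0.386, 0.585, -0.396, 0.593]
force: [0.5, -0.8, -5.3]
finger_gap: 0.0082
```

{"method": "servo_tool", "body": {
  "plan": [
    [[0,0,0,-6],[0,0,0,-13],[0,0,0,-21],[0,0,0,-29],[0,0,0,-37],[0,0,0,-45],[0,0,0,-53],[0,0,0,-61],[0,0,0,-69],[0,0,0,-77],[0,0,0,-84],[0,0,0,-90]]
  ]
}}

```text
clock: 26.95
tool_pos: [0.4997, -0.1824, 0.1125]
eef_rot: [-0.687, -0.14, 0.7, -0.138]
force: [-0.7, -0.3, -4.7]
finger_gap: 0.0079
```

```bash
python3 - <<'E'
from h import *
im=arm.snapshot("scene")[:,:,::-1].copy();crop(im,280,70,440,230,4,"c1.png")
from scipy.spatial.transform import Rotation as Rr
a=arm.state()
M=Rr.from_quat(a["eef_rot"]).as_matrix();print(a["tool_pos"],np.degrees(np.arctan2(M[1,1],M[0,1])),M[:,0],a["joint_positions"].round(2),a["force"],a["finger_gap"],a["clock"])
E
```

```text
[ 0.49972148 -0.1824135   0.11255486] -67.60250341292794 [-1.94791096e-02 -7.30569123e-04 -9.99809997e-01] [-0.49  0.13  1.86 -0.01  1.16  0.69] [ 0.68338649  0.75076111 -5.94867527] 0.007946271986198504 27.0
```

View pics/c1.png

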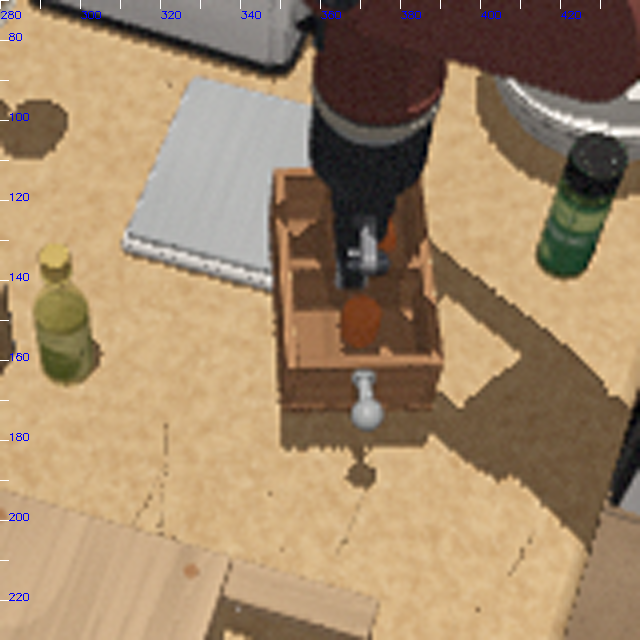

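All good: the knob now points to +y, and the chunks visible in this view are in the tray. Carrying over the scale.

{"method": "servo_tool", "body": {
  "plan": [
    [[0.004,-0.005,0,-3],[0.013,-0.015,0,-7],[0.024,-0.028,0,-11],[0.037,-0.043,0,-15],[0.05,-0.058,0,-19.4],[0.063,-0.073,0,-19.4],[0.076,-0.088,0,-19.4],[0.088,-0.102,0,-19.4],[0.098,-0.114,0,-19.4],[0.105,-0.122,0,-19.4],[0.109,-0.127,0,-19.4],[0.109,-0.127,0,-19.4]]
  ]
}}

```text
clock: 28.5
tool_pos: [0.6086, -0.3097, 0.1122]
eef_rot: [-0.7, -0.021, 0.713, -0.016]
force: [-0.0, 0.2, -6.4]
finger_gap: 0.0078
```

```bash
python3 - <<'E'
from h import *
im=arm.snapshot("scene")[:,:,::-1].copy();crop(im,270,50,430,170,5,"c2.png")
from scipy.spatial.transform import Rotation as Rr
a=arm.state()
M=Rr.from_quat(a["eef_rot"]).as_matrix();print(a["tool_pos"],np.degrees(np.arctan2(M[1,1],M[0,1])),M[:,0],a["force"],a["finger_gap"],a["clock"])
E
```

```text
[ 0.60848919 -0.30931262  0.11229162] -86.99556723484854 [-0.01911558  0.00619819 -0.99979807] [-0.27897904 -0.1227649  -5.84693104] 0.00729336550453023 28.55
```

View pics/c2.png

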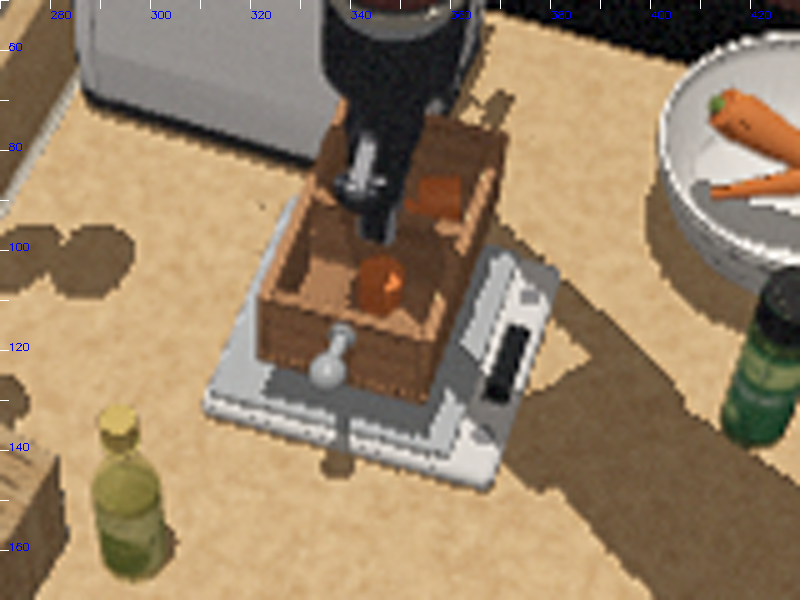

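{"method": "servo_tool", "body": {
  "plan": [
    [[0,0,-0.004,0],[0,0,-0.01,0],[0,0,-0.016,0],[0,0,-0.022,0],[0,0,-0.027,0],[0,0,-0.031,0],[0,0,-0.034,0],[0,0,-0.036,0],[0,0,-0.0375,0],[0,0,-0.0385,0],[0,0,-0.0385,0]]
  ]
}}

```text
clock: 29.92
tool_pos: [0.6085, -0.3093, 0.0738]
eef_rot: [-0.7, -0.021, 0.714, -0.016]
force: [0.2, 0.0, -5.4]
finger_gap: 0.0078
```

{"method": "servo_tool", "body": {
  "plan": [
    [[0,0,-0.0007,0],[0,0,-0.0014,0],[0,0,-0.002,0],[0,0,-0.0025,0]]
  ]
}}

```text
clock: 30.42
tool_pos: [0.6086, -0.3091, 0.0716]
eef_rot: [-0.7, -0.021, 0.713, -0.016]
force: [-1.2, 2.8, -3.1]
finger_gap: 0.0083
```

Contact is just beginning, as the load on the wrist is falling.

{"method": "servo_tool", "body": {
  "plan": [
    [[0,0,-0.0005,0],[0,0,-0.001,0],[0,0,-0.0012,0],[0,0,-0.0012,0]]
  ]
}}

```text
clock: 30.92
tool_pos: [0.6087, -0.3091, 0.0715]
eef_rot: [-0.7, -0.021, 0.713, -0.016]
force: [-4.6, 3.6, 3.3]
finger_gap: 0.008
```

{"method": "servo_tool", "body": {
  "plan": [
    [[0,0,0.0003,0],[0,0,0.0003,0],[0,0,0.0003,0],[0,0,0.0003,0]]
  ],
  "fingers": 0.65
}}

```text
clock: 31.42
tool_pos: [0.6088, -0.3093, 0.0719]
eef_rot: [-0.7, -0.021, 0.713, -0.016]
force: [0.7, 0.1, 0.1]
finger_gap: 0.0296
```

{"method": "servo_tool", "body": {
  "plan": [
    [[0,0,0.005,0],[0,0,0.015,0],[0,0,0.03,0],[0,0,0.06,0],[0,0,0.1,0],[-0.03,0.01,0.14,0],[-0.08,0.03,0.16,0],[-0.14,0.07,0.17,0],[-0.19,0.11,0.17,0],[-0.22,0.15,0.17,0],[-0.22,0.17,0.17,0]]
  ]
}}

```text
clock: 32.8
tool_pos: [0.3866, -0.1374, 0.2428]
eef_rot: [-0.701, -0.021, 0.713, -0.017]
force: [1.3, 0.0, -0.3]
finger_gap: 0.0298
```

```bash
python3 - <<'E'
from h import *
im=arm.snapshot("scene")[:,:,::-1].copy();crop(im,270,50,430,170,5,"f1.png");cv2.imwrite("pics/f_s.png",im)
im=arm.snapshot("top")[:,:,::-1].copy();crop(im,340,130,500,250,5,"f1t.png");cv2.imwrite("pics/f_t.png",im)
E
```

```text
(no output)
```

View pics/f1.png

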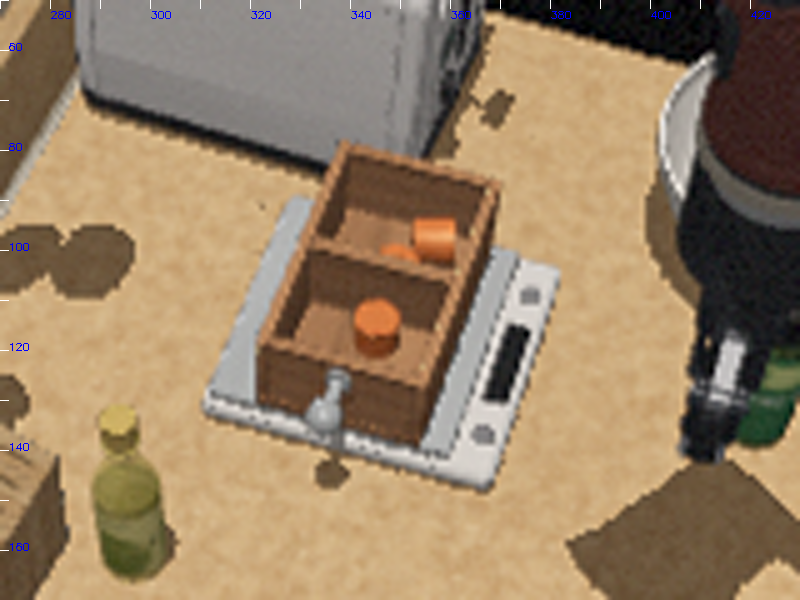

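View pics/f1t.png

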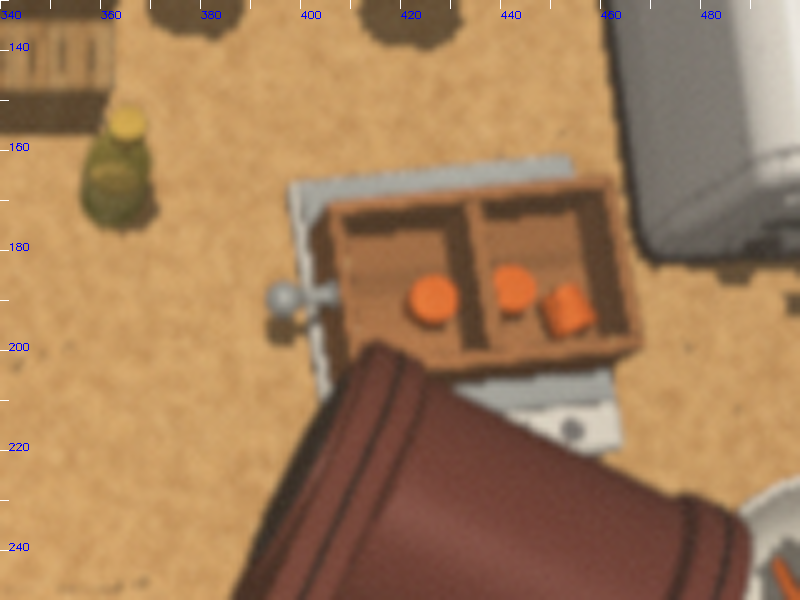

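View pics/f_s.png

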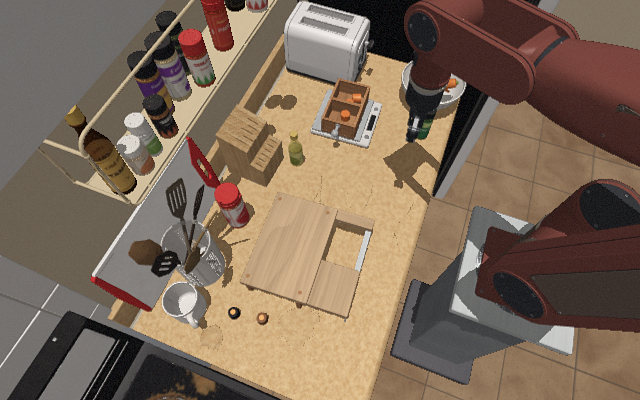

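```bash
python3 - <<'E'
from m import *
tp=[(.053,.085),(.053,-.085),(-.053,-.085),(-.053,.085)]
to=[("top",406.4,171.6,0),("top",462.2,165.6,1),("top",468,200,2),("scene",321.6,119,0),("scene",339.4,78.6,1),("scene",370,86.8,2),("scene",355,127.6,3)]
T,e=fit(tp,to,.088,[.6,-.3,.05]);print("tray",T.round(4),"platform",S.round(4),e,arm.state()["force"].round(1),arm.state()["qd"].round(3))
E
```

```text
tray [ 0.6008 -0.3076  0.0468] platform [ 0.6088 -0.3095  0.0528] [-2.2 -0.2 -0.4  0.2  0.2  1.  -0.5 -0.7 -1.1 -0.9  0.8 -0.8  0.5  0.1] [0.7 0.4 1.2] [-0.03   0.054 -0.045 -0.019 -0.021 -0.032]
```

```bash
python3 - <<'E'
from m import *
c,s=np.cos(S[2]),np.sin(S[2]);R=np.array([[c,-s],[s,c]])
im=cv2.imread("pics/f_s.png");crop(im,305,80,385,150,9,"f2.png")
for u,v,z in((321.6,131,.028),(353.6,138.6,.028),(321.6,119,.088),(355,127.6,.088),(339.4,78.6,.088),(370,86.8,.088)):print((R.T@(ray("scene",u,v,z)[:2]-S[:2])).round(4))
E
```

```text
[0.0433 0.0876]
[-0.0584  0.0836]
[0.0434 0.0889]
[-0.059   0.0877]
[ 0.0403 -0.0806]
[-0.0598 -0.0786]
```

View pics/f2.png

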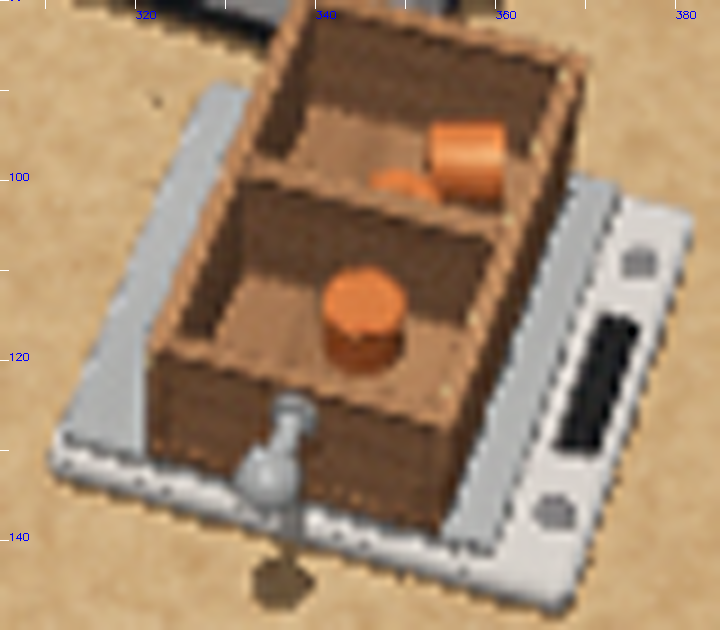

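All three chunks are in the tray, but it sits about 8 mm towards -x of the platform's middle: margins are 33 mm at the rear and 18 mm at the front. There's plenty of time, so I'll regrasp, lift slightly and recentre.

{"method": "servo_tool", "body": {
  "plan": [
    [[0.02,-0.02,0,0],[0.05,-0.05,0,0],[0.085,-0.08,0,0],[0.12,-0.105,0,0],[0.155,-0.13,0,0],[0.19,-0.152,0,0],[0.21,-0.166,0,0],[0.222,-0.172,-0.02,0],[0.222,-0.172,-0.06,0],[0.222,-0.172,-0.1,0],[0.222,-0.172,-0.125,0],[0.222,-0.172,-0.125,0]]
  ]
}}

```text
clock: 34.4
tool_pos: [0.6093, -0.31, 0.1155]
eef_rot: [-0.7, -0.022, 0.714, -0.016]
force: [0.3, 0.3, 0.9]
finger_gap: 0.0297
```

```bash
python3 - <<'E'
from h import *
im=arm.snapshot("scene")[:,:,::-1].copy();crop(im,300,60,400,150,7,"q1.png");print(arm.state()["tool_pos"])
E
```

```text
[ 0.61042544 -0.31057328  0.11784006]
```

View pics/q1.png

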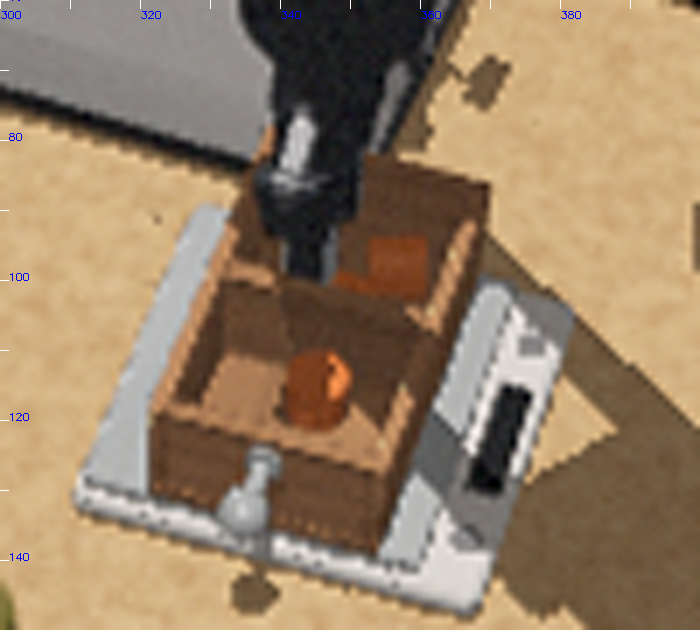

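{"method": "servo_tool", "body": {
  "plan": [
    [[-0.005,0.001,-0.005,0],[-0.0075,0.0015,-0.02,0],[-0.0075,0.0015,-0.035,0],[-0.0075,0.0015,-0.043,0],[-0.0075,0.0015,-0.046,0],[-0.0075,0.0015,-0.046,0]]
  ]
}}

```text
clock: 35.2
tool_pos: [0.603, -0.309, 0.0716]
eef_rot: [-0.701, -0.021, 0.713, -0.017]
force: [-0.7, -0.3, -1.3]
finger_gap: 0.03
```

{"method": "servo_tool", "body": {
  "plan": [
    [[0,0,0,0],[0,0,0,0],[0,0,0,0],[0,0,0,0]]
  ],
  "fingers": 1,
  "squeeze": 80
}}

```text
clock: 35.7
tool_pos: [0.6035, -0.3094, 0.0726]
eef_rot: [-0.701, -0.021, 0.712, -0.017]
force: [-0.2, -0.7, 3.9]
finger_gap: 0.0079
```

{"method": "servo_tool", "body": {
  "plan": [
    [[0,0,0.003,0],[0,0,0.007,0],[0.001,-0.0005,0.01,0],[0.003,-0.0015,0.01,0],[0.005,-0.0025,0.01,0],[0.007,-0.0035,0.01,0],[0.008,-0.004,0.01,0],[0.008,-0.004,0.01,0]]
  ]
}}

```text
clock: 36.7
tool_pos: [0.6115, -0.3134, 0.0824]
eef_rot: [-0.701, -0.021, 0.712, -0.017]
force: [0.6, 0.1, -6.5]
finger_gap: 0.008
```

```bash
python3 - <<'E'
from h import *
im=arm.snapshot("scene")[:,:,::-1].copy();crop(im,300,60,400,150,7,"q2.png");a=arm.state();print(a["tool_pos"],a["force"],a["finger_gap"])
E
```

```text
[ 0.61140711 -0.31338258  0.0824058 ] [ 1.00870719  0.28691272 -4.71632095] 0.007938340809948567
```

View pics/q2.png

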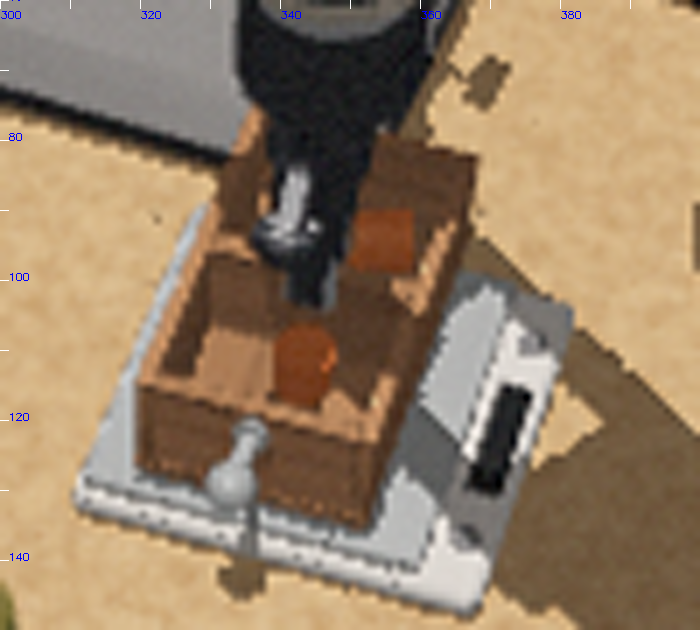

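{"method": "servo_tool", "body": {
  "plan": [
    [[0,0,-0.003,0],[0,0,-0.006,0],[0,0,-0.008,0],[0,0,-0.009,0],[0,0,-0.0097,0],[0,0,-0.0104,0],[0,0,-0.011,0],[0,0,-0.011,0]]
  ]
}}

```text
clock: 37.75
tool_pos: [0.6115, -0.3134, 0.0725]
eef_rot: [-0.701, -0.021, 0.712, -0.017]
force: [-4.6, 2.5, 4.1]
finger_gap: 0.0073
```

Seated (Fz is +4 N). Releasing and withdrawing.

{"method": "servo_tool", "body": {
  "plan": [
    [[0,0,0.0003,0],[0,0,0.0003,0],[0,0,0.0003,0],[0,0,0.0003,0]]
  ],
  "fingers": 0.65
}}

```text
clock: 38.25
tool_pos: [0.6117, -0.3135, 0.0729]
eef_rot: [-0.701, -0.021, 0.712, -0.017]
force: [-0.1, -0.5, -0.8]
finger_gap: 0.0296
```

{"method": "servo_tool", "body": {
  "plan": [
    [[0,0,0.005,0],[0,0,0.015,0],[0,0,0.03,0],[0,0,0.06,0],[0,0,0.1,0],[-0.03,0.01,0.14,0],[-0.08,0.03,0.16,0],[-0.14,0.07,0.17,0],[-0.19,0.11,0.17,0],[-0.22,0.16,0.17,0],[-0.22,0.2,0.17,0],[-0.22,0.2,0.17,0]]
  ]
}}

```text
clock: 39.75
tool_pos: [0.3916, -0.1115, 0.2445]
eef_rot: [-0.702, -0.022, 0.711, -0.019]
force: [0.1, -0.3, 0.3]
finger_gap: 0.0297
```

{"method": "servo_tool", "body": {
  "plan": [
    [[0,0,0,0],[0,0,0,0],[0,0,0,0],[0,0,0,0],[0,0,0,0],[0,0,0,0]]
  ]
}}

```text
clock: 40.5
tool_pos: [0.3916, -0.1116, 0.2444]
eef_rot: [-0.702, -0.022, 0.711, -0.019]
force: [-0.6, 0.0, 0.1]
finger_gap: 0.03
```

```bash
python3 - <<'E'
from h import *
im=arm.snapshot("scene")[:,:,::-1].copy();crop(im,300,60,400,150,7,"z1.png");cv2.imwrite("pics/z_s.png",im)
im=arm.snapshot("top")[:,:,::-1].copy();cv2.imwrite("pics/z_t.png",im);print(arm.state()["clock"],arm.state()["force"].round(1))
E
```

```text
40.6 [ 0.2  0.2 -0.1]
```

View pics/z1.png

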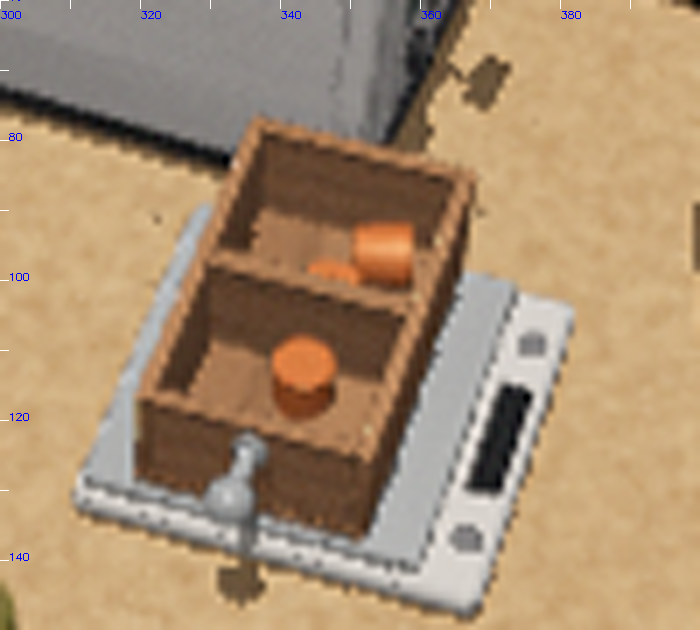

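View pics/z_t.png

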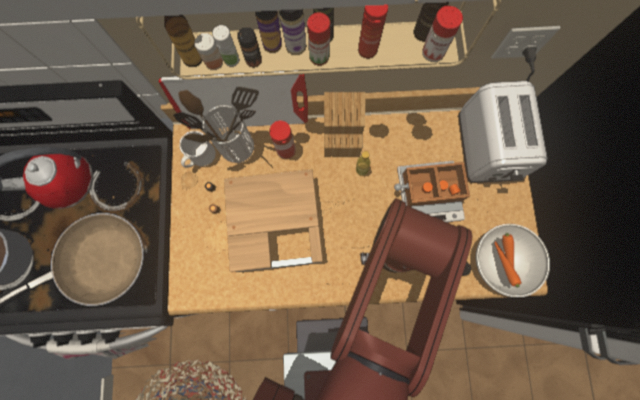

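The tray's base now runs from (319,128) to (351,137) on a platform edge that runs from (311,129) to (359,141), so the margins are about even. All three chunks are inside, and the bottle and jars stand where they were. Handing in.

```bash
python3 -c "
from station import arm
print(arm.hand_in())"
```

```text
the job is handed in; nothing more can be done
None
```

The job is done and was handed in at about 41 s of the 72 s allowed. The hand-in itself reports no verdict.

- **Chunks:** I slid all three over the notch edge with the half-closed fingers, without picking any up. One fell into the right compartment and two into the left.
- **Tray:** I pulled it wholly out by the knob, pinched the divider and lifted it level. I turned it half round on the way, so that the knob points away from the toaster, and set it down gently on the scale.

**Checks:**
- **First placing:** this was about 8 mm off centre. I took hold of the divider again, lifted the tray about 1 cm, recentred it and let go.
- **Last pictures:** the tray has about equal margins across the platform's width, though I did not re-measure along its length. All three chunks are in it, and the arm is clear and reads no force.
- **Oil bottle and jars:** these look undisturbed. The arm partly hides the green jar in the last picture, so I could not check it fully.
- **Forces:** the wrist readings printed after each move stayed under about 7 N. I did not record the forces in between.

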